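# Change over the cleaner bottle at the glass-drying sill

### The job

The cleaner for the glass washer has run out: lift the empty, uncapped bottle out of the bottle rack and drop it into the wire basket for empties. Then open the full bottle in the rack's other bay: press its push-and-turn safety cap down against its spring, keep it pressed while you twist it anticlockwise (seen from above) about a sixth of a turn until it comes free, and lift it straight off. Finish while still holding the cap in the gripper, level, some 5 to 10 cm straight above the mouth of the open bottle, which stays standing in its bay, and leave the drinking glasses and the salt shaker where they stand.

Things in the scene. Friction and masses are not known exactly. Their poses are not given: they have to be found in the camera images.
- rack: Fixed stainless bottle rack: floor plate 94 x 214 mm, 4 mm thick, with two square bays side by side along its y axis, centres at y = -60 and +60 mm; each 61 mm square inside, 3 mm walls, wall tops 60 mm above the surface. Origin: centre of its underside, z up. One bay holds the empty bottle, the other the full one; which is which varies.
- empty: Empty cleaner bottle, 40 to 80 g, loose, upright in one bay, no cap: white, square, body 58 x 58 mm, 120 mm tall to its flat shoulder; neck 32 mm in diameter (41 mm over its lugs) up to the open mouth at 148 mm. Origin: centre of its underside, z along the bottle, x and y square to its faces.
- empty_mid (a point): Point inside the empty bottle, on its axis, 65 mm above its underside.
- full: Full cleaner bottle, 0.6 to 0.9 kg, loose, upright in the other bay with 1.5 mm of play all round, which keeps it from turning: the same bottle as the empty one, but with the safety cap on its neck. Origin: centre of its underside, z along the bottle, x and y square to its faces.
- full_mouth (a point): Centre of the full bottle's mouth, 148 mm above its underside.
- cap: Safety cap on the full bottle: ribbed grey plastic, 51 mm in diameter, 35 mm tall, 30 to 40 g. Origin: centre of its skirt's lower rim, z up to its closed top. Locked, as at the start, the rim stands 8 mm above the bottle's flat shoulder (128 mm above its underside), its x axis along the bottle's; it can then turn only 4 degrees, and pulling it up lifts the bottle too.
- cap_top (a point): Centre of the cap's top face, 35 mm above the cap's origin. Pressed 5 mm down, the cap clears its locking teeth; it stops hard on the shoulder at 8 mm, so 6 to 7 mm is right. Held down, it turns anticlockwise seen from above (positive about z); past 45 degrees it can be lifted straight off; it meets a stop at 75 degrees, so 60 is right.
- basket: Fixed wire basket for empties, 280 mm (its x) x 210 mm (its y) outside, walls 5 mm thick and 110 mm high, open above, floor 4 mm thick. Origin: centre of its underside, z up. A used tin, 52 mm in diameter and 58 mm tall, stands in its corner at about x = +95, y = +60 mm; the middle is free.
- glass_a: Drinking glass drying mouth down, 62 mm wide at the foot, 125 mm tall, beside the rack on the robot's side; leave it alone. Origin: centre of its underside.
- glass_b: Small glass drying mouth down, 52 mm wide, 80 mm tall, beyond the rack; leave it alone. Origin: centre of its underside.
- glass_c: Small glass like glass_b, beyond the rack; leave it alone. Origin: centre of its underside.
- glass_d: Drinking glass like glass_a, to the right of the rack; leave it alone. Origin: centre of its underside.
- shaker: White ceramic salt shaker, egg-shaped, 52 mm wide, 64 mm tall; leave it alone. Origin: centre of its underside.
- cap_liner (a joint): Spring disc inside the cap that rests on the bottle's mouth, in m: 0 with the cap locked, grows as the cap is pressed (0.0065 at 6.5 mm), -0.003 with the cap off. It pushes the cap up with 4 N at the start and 1.2 N more for each mm (11.5 N at 6.5 mm).
There are look-alikes about, which are no part of the job. Leave any purple look-alike of the empty alone.

How it is judged (in metres and radians):
On the way, in this order (a step that is already met when the one before it is completed fails the run):
1. the empty bottle has been let go inside the basket (x of empty_mid in the frame of basket between -0.14 and 0.14 m and y of empty_mid in the frame of basket between -0.105 and 0.105 m and z of empty_mid in the frame of basket below 0.115 m and contact force between empty and the fingers below 0.1 N), for 0.2 s.
2. the cap has been pressed down past its locking teeth, before it is turned (z of cap in the frame of full below 0.1236 m and angle between the x axis of cap and the x axis of full, either way round below 0.15 rad), for 0.05 s.
3. the cap has been twisted free while still on the neck (angle between the x axis of cap and the x axis of full, either way round above 0.6 rad and z of cap in the frame of full below 0.14 m and horizontal distance between cap and full_mouth below 0.01 m), for 0.02 s.
At the end, for the whole second after the job is handed in: The gripper holds the cap still and level (within 17 deg), rim 30 to 150 mm above the full bottle's mouth, within 30 mm of straight above it and clear of the bottle; the full bottle stands upright on its bay's floor; the empty bottle rests inside the basket, let go (contact force between cap and the fingers above 1 N and contact force between cap and full below 0.05 N and z of cap in the frame of full_mouth between 0.03 and 0.15 m and horizontal distance between cap and full_mouth below 0.03 m and angle between cap's own z axis and vertical below 0.3 rad and linear speed of each of cap, empty below 0.05 m/s and z of full in the frame of rack below 0.01 m and angle between full's own z axis and vertical below 0.1 rad and x of empty_mid in the frame of basket between -0.14 and 0.14 m and y of empty_mid in the frame of basket between -0.105 and 0.105 m and z of empty_mid in the frame of basket below 0.115 m); the arm keeps its last pose, push and grip.
It fails at once if the full bottle is pulled up out of its bay (over 15 mm) or tipped over (over 14 degrees) (z of full in the frame of rack above 0.019 m or angle between full's own z axis and vertical above 0.25 rad).
It fails at once if a glass or the salt shaker is pushed more than 30 mm or knocked over (distance of any of glass_a, glass_b, glass_c, glass_d, shaker from where it was at the start of the episode above 0.03 m or angle between any of glass_a, glass_b, glass_c, glass_d, shaker's own z axis and vertical above 0.5 rad).
It also fails if it takes over 61 s, if anything falls off the work surface, if the arm or the gripper's body presses on something with over 40 N, if the wrist force passes 120 N, or if a joint passes its speed limit or range.

### The arm

A 7-joint arm with a two-finger parallel gripper is mounted at the origin on the work surface. World frame = base frame: x ahead of the robot, y to its left, z up, the work surface at z = 0. Lengths are in mm, angles in degrees, forces in N, time in s.
With the tool pointing down it reaches from about 350 to 900 mm from the base axis. Payload 19.9 kg.
Tool frame: the origin (TCP) lies at the very end of the fingers, on their centre line; the grasp point (between the pads) lies 19 mm behind it; z points along the fingers, x is the direction in which the jaws open and shut, and the axes are right-handed (so a half turn about z gives the same grasp; the last joint's range is limited). The gripper opens to 85 mm and grips with 20 to 120 N. Pads are 22 mm wide; open, the fingers measure 114 mm over their backs; the gripper's body (76 mm by 85 mm) begins 54 mm behind the grasp point. The pads swing forward as they close: fully open they stand 13 mm farther back than shut.
Start: joints at [60.648, 23.915, -0.59, 92.452, 0.269, 63.638, -3.037], TCP at [283.492, -556.986, 231.26] pointing down, gripper open.
Joint ranges: [-161.28, 161.28], [-22.2, 115.67], [-73.04, 71.86], [3.21, 147.25], [-68.34, 248.33], [10.77, 114.83], [-161.83, 161.83]. Speed limits (degrees/s): [108.29, 108.29, 136.94, 136.94, 172.46, 172.46, 172.46].

### API

Orientations are given as [roll, pitch, yaw] about the fixed x, y, z axes, in that order (R = Rz(yaw) Ry(pitch) Rx(roll)).
In Python, from plant import get_state, grab_frame, close_job gives the robot as it stands.
- The arm moves only by the tool carry_out, never from a script. Its arguments are lists of equal length, an entry for each row: "translation": the shift along the tool's x, y, z in m, a list of three; "yaw": the turn about the tool's z in rad; "fingers": the opening in per cent of the stroke, from 0 (shut) to 100 (fully open). A call has 1 to 8 rows; each row is the pose to reach, as a shift and turn from the pose commanded when the call began, along the tool's axes at that moment; what a row does not reach only later rows make up. A row lasts 1/8 s, in which the tool goes at most 62.5 mm and 10.7 degrees, less where a joint would pass 70% of its speed; a pose out of reach is approached as far as the arm can. A call with a gripper value outside its range is refused whole. The fingers move at their own pace and stop on an object; "grip_force" is the grip in N (left out, the last holds). Time passes only in rows, so rows that repeat a pose let the fingers close. It gives the time, the measured TCP pose, the force and the opening at its end, in the units of the state.
- get_state(): the state, without advancing time (a new reading comes with each control period).
- grab_frame(name): name is "scene" or "top" or "wrist"; returns a dict with "image" (480x640x3 uint8, blue, green, red), "camera_matrix" (3x3 intrinsics, pixels), "world_from_camera" (4x4, takes a point from camera to world coordinates). Camera axes: x right, y up, looking along -z (the intrinsics and any distortion apply to the point x, -y, -z); pixel columns grow to the right and rows downward; lengths in mm; the calibration is good to about 2 mm. The wrist camera is an equidistant fisheye: a pixel r from the principal point sees the ray r / f radians off the axis. A picture is of the moment at which its call begins. There is no depth.
- close_job(): hands the job in, once; it reports no verdict.
The state is a dict: "clock": time; "joint_pos": joint angles; "qd": joint speeds; "tau": joint torques, N m; "eef_pos": TCP position; "tcp_rot": TCP orientation; "force": force on the tool from outside, world axes, zero at the start; "torque": the same for the moment, N m; "finger_gap": finger opening in mm.
Only numpy, scipy, OpenCV 4.12 (cv2) and the standard library are available. Lean on these libraries where they do the work, as an engineer would, in place of code of your own. Each camera call takes 0.05 s, during which the arm holds its last target.

## Working session

There is one attempt and no reset: what is moved stays moved. The work goes in short steps, Python scripts to look and compute and a tool call to move; the robot and the scene stay as the last step left them, time stands still between calls to the robot, and variables do not carry over. Pictures are saved under pics/ and viewed, and the job is handed in when it is done.

Besides the shell and the picture viewer there is one more tool, called as a command line: name --pt "numbers of a row" for each row, then --argument value for the rest. carry_out: Moves the arm, as the interface text tells. Its arguments: {"type":"object","properties":{"translation":{"type":"array","items":{"type":"array","items":{"type":"number"}}},"yaw":{"type":"array","items":{"type":"number"}},"fingers":{"type":"array","items":{"type":"number"}},"grip_force":{"type":"number"}},"required":["translation","yaw","fingers"]}

```bash
ls; mkdir -p pics
python3 - <<'E'
from plant import *
import cv2,numpy as np
s=get_state();print(s)
for n in("scene","top","wrist"):
    f=grab_frame(n);cv2.imwrite(f"pics/{n}0.png",f["image"]);print(n,f["camera_matrix"],f["world_from_camera"])
    np.savez(f"{n}0.npz",**f)
E
```

```text
pics
{'clock': 0.0, 'joint_pos': array([60.64692887, 23.94961886, -0.58980146, 92.48489022,  0.26852786,
       63.63797128, -3.03813223]), 'qd': array([-0.02625139,  0.07456079,  0.03676184,  0.04787218, -0.03823714,
       -0.00533834,  0.0647731 ]), 'tau': array([ 3.63444473e-03, -8.64448214e+01,  6.81250859e-01, -4.34910393e+01,
        1.91545207e-02,  7.37756869e-03, -6.34995058e-05]), 'eef_pos': array([ 283.33724454, -556.70071532,  230.64774929]), 'tcp_rot': array([ 1.79995195e+02,  7.09505495e-02, -6.30265037e+01]), 'force': array([ 0.63017438,  0.13443421, -0.39302199]), 'torque': array([ 0.0072439 ,  0.05602928, -0.00360327]), 'finger_gap': 85.2152765392769}
scene [[616.40713384   0.         322.51443093]
 [  0.         616.40713384 232.05266162]
 [  0.           0.           1.        ]] [[-7.87596680e-01 -4.72918347e-01  3.95018616e-01  1.09163573e+03]
 [ 6.16165627e-01 -6.10273595e-01  4.97901656e-01  6.01191504e+02]
 [ 5.60260246e-03  6.35542585e-01  7.72045487e-01  1.12376321e+03]
 [ 0.00000000e+00  0.00000000e+00  0.00000000e+00  1.00000000e+00]]
top [[563.10924808   0.         317.37916692]
 [  0.         563.10924808 241.52212379]
 [  0.           0.           1.        ]] [[-8.90928613e-03  9.78984243e-01 -2.03741202e-01  3.89240315e+02]
 [-9.99959614e-01 -8.96307992e-03  6.58739179e-04 -3.60102036e+01]
 [-1.18125340e-03  2.03738843e-01  9.79024560e-01  1.12970609e+03]
 [ 0.00000000e+00  0.00000000e+00  0.00000000e+00  1.00000000e+00]]
wrist [[371.64829954   0.         320.40888268]
 [  0.         371.64829954 240.01085203]
 [  0.           0.           1.        ]] [[ 4.53338210e-01  8.58767535e-01  2.38752566e-01  3.43660757e+02]
 [-8.91337470e-01  4.37194952e-01  1.19908668e-01 -5.26858790e+02]
 [-1.40774579e-03 -2.67168289e-01  9.63648859e-01  3.72279781e+02]
 [ 0.00000000e+00  0.00000000e+00  0.00000000e+00  1.00000000e+00]]
```

View pics/top0.png

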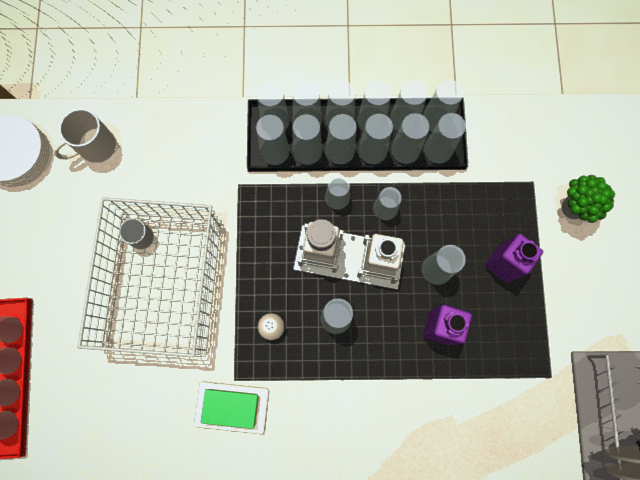

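View pics/scene0.png

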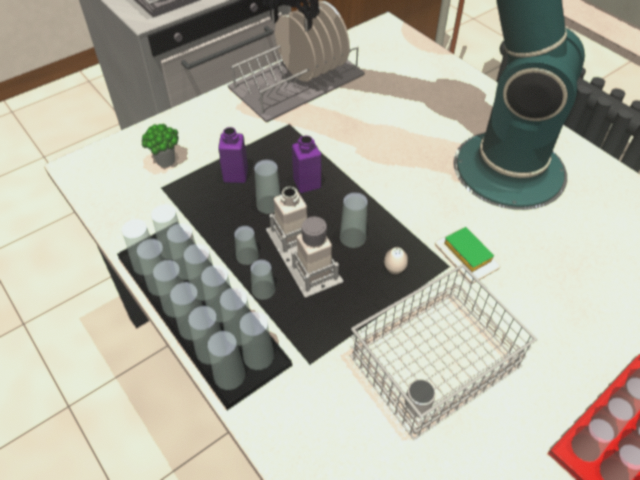

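View pics/wrist0.png

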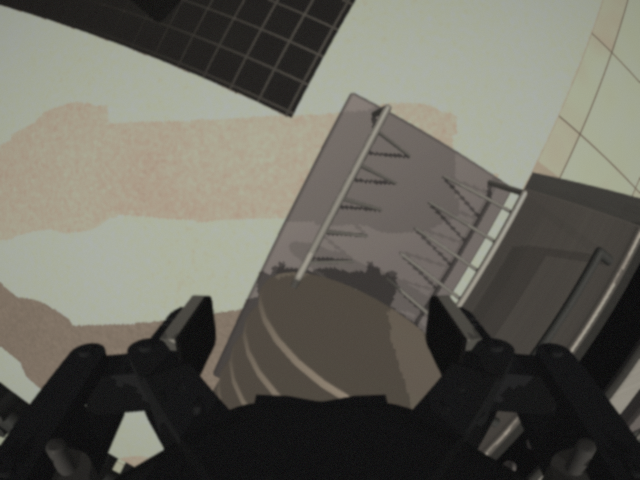

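Run:
```python
import cv2,numpy as np
im=cv2.imread("pics/top0.png")
cv2.imwrite("pics/topc.png",cv2.resize(im[205:305,280:420],None,fx=5.7,fy=5.7,interpolation=cv2.INTER_CUBIC))
cv2.imwrite("pics/topb.png",cv2.resize(im[180:380,70:240],None,fx=3,fy=3,interpolation=cv2.INTER_CUBIC))
im=cv2.imread("pics/scene0.png")
cv2.imwrite("pics/scenec.png",cv2.resize(im[170:310,220:380],None,fx=4.2,fy=4.2,interpolation=cv2.INTER_CUBIC))
```

```text
(no output)
```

View pics/topc.png

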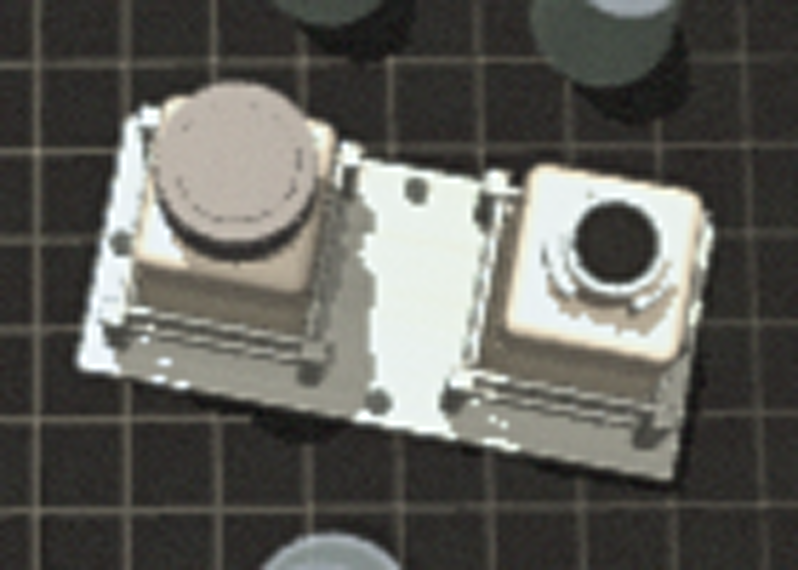

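View pics/topb.png

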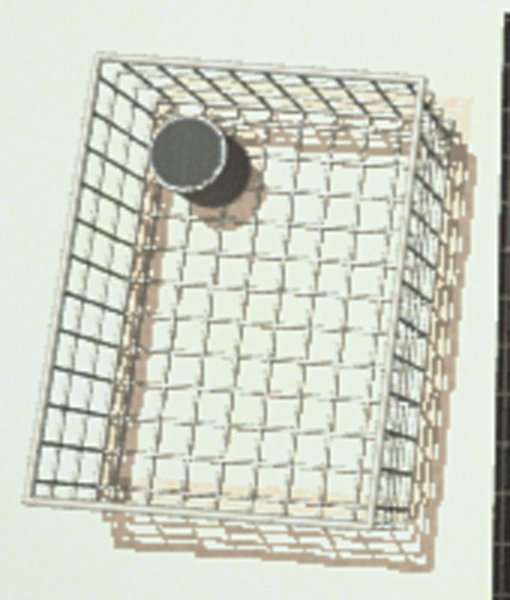

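View pics/scenec.png

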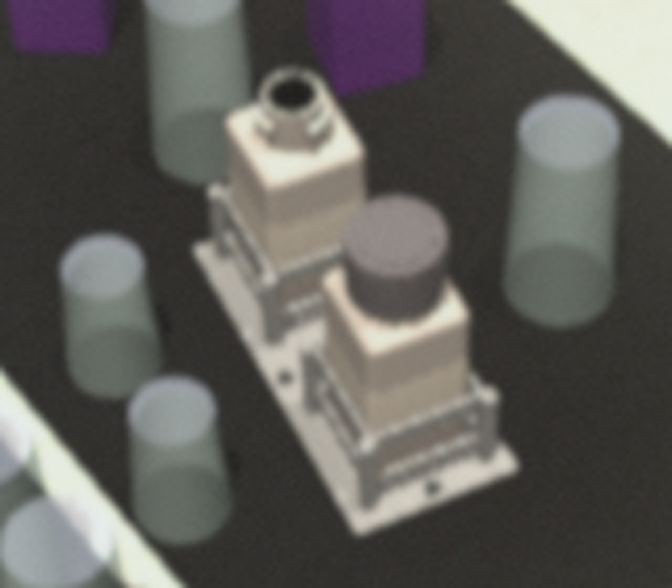

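```bash
cat > h.py <<'E'
import numpy as np
def ray(n,uv):
    f=np.load(f"{n}.npz");K=f["camera_matrix"];T=f["world_from_camera"]
    d=np.linalg.inv(K)@[*uv,1];return T[:3,3],T[:3,:3]@[d[0],-d[1],-d[2]]
def onz(n,uv,z):
    o,d=ray(n,uv);return (o+d*(z-o[2])/d[2])
def tri(n1,p1,n2,p2):
    o1,d1=ray(n1,p1);o2,d2=ray(n2,p2)
    s=np.linalg.lstsq(np.c_[d1,-d2],o2-o1,rcond=None)[0]
    a,b=o1+d1*s[0],o2+d2*s[1];return (a+b)/2,np.linalg.norm(a-b)
E
python3 - <<'E'
from h import *
np.set_printoptions(precision=1,suppress=True)
t=lambda u,v:(280+(u+.5)/5.7-.5,205+(v+.5)/5.7-.5)
s=lambda u,v:(220+u/4.2,170+v/4.2)
b=lambda u,v:(70+u/3,180+v/3)
print("cap",onz("top0",t(237,160),167),onz("scene0",s(397,240),167),tri("top0",t(237,160),"scene0",s(397,240)))
print("mouth",onz("top0",t(615,245),152),onz("scene0",s(294,93),152),tri("top0",t(615,245),"scene0",s(294,93)))
R=[onz("top0",t(*p),4) for p in((128,108),(83,368),(672,482))];print("rack",*R, np.linalg.norm(R[0]-R[1]),np.linalg.norm(R[2]-R[1]))
e=R[1]-R[2];print(np.degrees(np.arctan2(e[1],e[0])),(R[0]+R[2])/2)
S=[onz("top0",t(*p),124) for p in((535,163),(712,205),(690,362),(505,332))];print("sh",*S,sum(S)/4)
B=[onz("top0",b(*p),110) for p in((97,57),(427,80),(372,525),(27,500))];print("bas",*B,sum(B)/4)
e=B[0]-B[1];print(np.degrees(np.arctan2(e[1],e[0])));e=B[1]-B[2];print(np.degrees(np.arctan2(e[1],e[0])))
print("tin",onz("top0",b(188,155),62))
for n,p,z in (("ga",(338,313),125),("gb",(339,187),80),("gc",(388,197),80),("gd",(451,260),125)):print(n,onz("top0",p,z))
print("sh",onz("top0",(271,326),50))
E
```

```text
cap [605.4 -43.4 167. ] [607.  -35.9 167. ] (array([605.2, -41.8, 160.9]), np.float64(4.511496316213971))
mouth [ 580.6 -160.6  152. ] [ 581.2 -156.2  152. ] (array([ 580.3, -159.9,  148.9]), np.float64(2.8100931208295234))
rack [661.6  -5.6   4. ] [566.9  10.7   4. ] [ 524.4 -196.6    4. ] 96.05251836872384 211.59860887901172
78.42486498080292 [ 593.  -101.1    4. ]
sh [ 613.2 -139.4  124. ] [ 598.9 -195.7  124. ] [ 548.1 -186.6  124. ] [ 558.3 -128.3  124. ] [ 579.6 -162.5  124. ]
bas [686.8 366.9 110. ] [670.  159.6 110. ] [397.6 184.2 110. ] [414.  389.6 110. ] [542.1 275.1 110. ]
85.35830487923064
-5.167418132813842
tin [634.3 322.3  62. ]
ga [468.4 -72.1 125. ]
gb [715.5 -79.7  80. ]
gc [ 694.5 -174.2   80. ]
gd [ 562.  -278.2  125. ]
sh [450.9  52.8  50. ]
```

```bash
cat >> h.py <<'E'
def to(x,y,z,yaw):
    from plant import get_state
    from scipy.spatial.transform import Rotation as Ro
    s=get_state();R=Ro.from_euler("xyz",s["tcp_rot"],degrees=True).as_matrix()
    d=R.T@(np.array([x,y,z])-s["eef_pos"])/1000
    dy=(s["tcp_rot"][2]-yaw+180)%360-180
    print("t",s["clock"],"shift",d.round(4),"yaw",np.radians(dy).round(4),"at",s["eef_pos"].round(1),s["tcp_rot"].round(2),"F",s["force"].round(1),"gap",round(s["finger_gap"],1),"q",s["joint_pos"].round(0))
E
python3 -c "
from h import *;to(580.5,-160.2,220,-11.6)"
```

```text
t 0.15 shift [-0.2187 -0.4447  0.011 ] yaw -0.8976 at [ 283.4 -556.8  230.8] [ 1.800e+02  5.000e-02 -6.303e+01] F [-0.6 -0.3 -0.2] gap 85.1 q [61. 24. -1. 92.  0. 64. -3.]
```

carry_out --pt "-0.2187 -0.4447 0.011" --pt "-0.2187 -0.4447 0.011" --pt "-0.2187 -0.4447 0.011" --pt "-0.2187 -0.4447 0.011" --pt "-0.2187 -0.4447 0.011" --pt "-0.2187 -0.4447 0.011" --pt "-0.2187 -0.4447 0.011" --pt "-0.2187 -0.4447 0.011" --yaw '[-0.8976,-0.8976,-0.8976,-0.8976,-0.8976,-0.8976,-0.8976,-0.8976]' --fingers '[100,100,100,100,100,100,100,100]' --grip_force 40

```text
clock: 1.15
eef_pos: [581.5, -158.5, 220.2]
tcp_rot: [-180.0, 0.0, -11.6]
force: [0.5, -1.0, 0.0]
finger_gap: 85.2
```

Run:
```python
from h import *;import cv2
from plant import *
to(580.5,-160.2,220,-11.6)
for n in("wrist","top"):
    f=grab_frame(n);np.savez(n+"1.npz",**f);cv2.imwrite(f"pics/{n}1.png",f["image"])
```

```text
t 1.15 shift [-0.0007  0.0019  0.0002] yaw 0.0002 at [ 581.5 -158.5  220.2] [-1.800e+02  1.000e-02 -1.159e+01] F [ 0.5 -1.   0. ] gap 85.2 q [ 28.  24. -21.  96.   9.  62.  -7.]
```

View pics/wrist1.png

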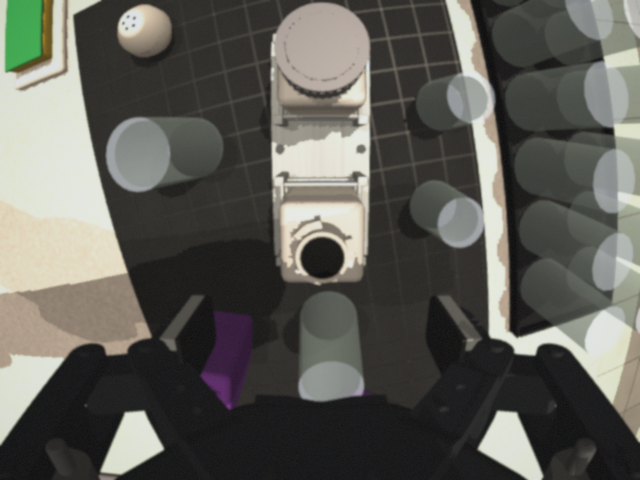

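```bash
cat >> h.py <<'E'
def wz(n,uv,z):
    f=np.load(f"{n}.npz");K=f["camera_matrix"];T=f["world_from_camera"]
    p=np.array([uv[0]-K[0,2],uv[1]-K[1,2]]);r=np.linalg.norm(p);a=r/K[0,0];c=p/r*np.sin(a)
    d=T[:3,:3]@[c[0],-c[1],-np.cos(a)];o=T[:3,3];return o+d*(z-o[2])/d[2]
E
python3 -c "
from h import *
for p,z in(((322,257),152),((322,48),167)):print(wz('wrist1',p,z))
to(580.5,-160.2,88,-11.6)"
```

```text
[ 582.19858557 -160.23231221  152.        ]
[605.72803495 -45.07926939 167.        ]
t 1.25 shift [-0.0015  0.0074  0.1319] yaw 0.008 at [ 583.3 -153.6  219.9] [-179.83   -0.    -11.14] F [-1.1 -0.6  0.1] gap 85.3 q [ 28.  24. -21.  96.   9.  62.  -7.]
```

carry_out --pt "0 0 0" --pt "0 0 0" --yaw '[0,0]' --fingers '[100,100]'

```text
clock: 1.5
eef_pos: [580.0, -161.6, 220.2]
tcp_rot: [180.0, 0.0, -11.7]
force: [-0.4, -0.8, 0.1]
finger_gap: 85.4
```

```bash
python3 -c "
from h import *
to(581,-160.2,88,-11.6)"
```

```text
t 1.5 shift [ 0.0007 -0.0016  0.1322] yaw -0.0017 at [ 580.  -161.6  220.2] [ 1.7997e+02  2.0000e-02 -1.1700e+01] F [-0.4 -0.8  0.1] gap 85.4 q [ 29.  24. -21.  96.   9.  62.  -7.]
```

carry_out --pt "0.0005 0 0.05" --pt "0.0005 0 0.095" --pt "0.0005 0 0.125" --pt "0.0005 0 0.132" --pt "0.0005 0 0.132" --yaw '[0,0,0,0,0]' --fingers '[100,100,100,100,100]'

```text
clock: 2.12
eef_pos: [581.2, -161.1, 88.9]
tcp_rot: [180.0, -0.0, -11.6]
force: [0.8, -0.3, 0.3]
finger_gap: 85.3
```

carry_out --pt "0 0 0" --pt "0 0 0" --pt "0 0 0" --pt "0 0 0" --pt "0 0 0" --yaw '[0,0,0,0,0]' --fingers '[50,50,50,50,50]' --grip_force 40

```text
clock: 2.75
eef_pos: [581.8, -160.8, 89.6]
tcp_rot: [180.0, -0.1, -11.6]
force: [-0.2, -1.0, 7.1]
finger_gap: 57.8
```

carry_out --pt "0 0 -0.02" --pt "0 0 -0.06" --pt "0 0 -0.11" --pt "0 0 -0.16" --pt "0 0 -0.2" --pt "0 0 -0.22" --pt "0 0 -0.22" --yaw '[0,0,0,0,0,0,0]' --fingers '[50,50,50,50,50,50,50]'

```text
clock: 3.62
eef_pos: [581.5, -160.4, 311.0]
tcp_rot: [180.0, -0.2, -11.6]
force: [-0.4, -0.4, -1.6]
finger_gap: 57.3
```

```bash
python3 -c "
from h import *;from plant import *;import cv2
f=grab_frame('scene');cv2.imwrite('pics/s2.png',f['image'])
to(535,272,305,-5)"
```

```text
t 3.675 shift [-0.1319 -0.4143  0.0041] yaw -0.115 at [ 581.  -160.3  309.3] [ 1.7999e+02 -8.0000e-02 -1.1590e+01] F [ 0.1 -0.1 -1. ] gap 57.4 q [ 29.  19. -22.  90.   7.  72.  -5.]
```

View pics/s2.png

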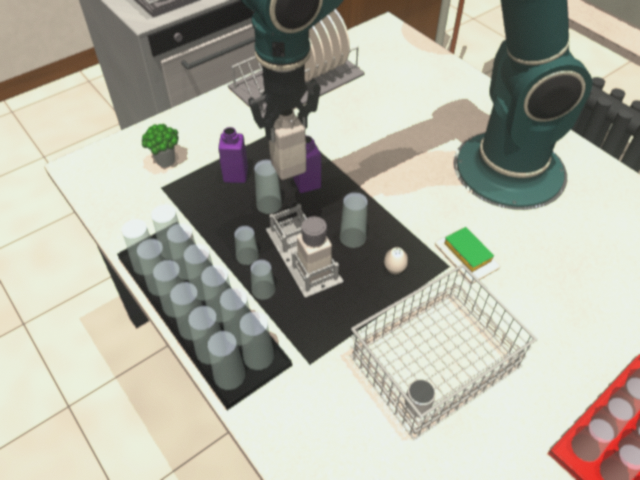

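Bottle is in the gripper, clear of the rack (around px 290,150). Moving over the basket.

carry_out --pt "-0.015 -0.048 0" --pt "-0.035 -0.105 0" --pt "-0.053 -0.16 0" --pt "-0.071 -0.215 0" --pt "-0.09 -0.27 0" --pt "-0.107 -0.325 0" --pt "-0.125 -0.38 0" --pt "-0.139 -0.413 0" --yaw '[-0.02,-0.04,-0.06,-0.08,-0.1,-0.115,-0.115,-0.115]' --fingers '[50,50,50,50,50,50,50,50]'

```text
clock: 4.68
eef_pos: [526.5, 274.7, 307.4]
tcp_rot: [-180.0, 0.1, -4.9]
force: [-0.4, -0.5, -1.1]
finger_gap: 57.4
```

carry_out --pt "0 0 0" --pt "0 0 0" --yaw '[0,0]' --fingers '[50,50]'

```text
clock: 4.92
eef_pos: [528.0, 271.2, 307.6]
tcp_rot: [180.0, 0.1, -5.0]
force: [-0.5, -0.5, -0.9]
finger_gap: 57.3
```

```bash
python3 -c "
from h import *;from plant import *;import cv2
f=grab_frame('top');cv2.imwrite('pics/t3.png',f['image'])
to(530,272,94,-5)"
```

```text
t 4.975 shift [ 0.0018 -0.0016  0.2138] yaw -0.0015 at [528.2 270.7 307.8] [ 1.7995e+02  4.0000e-02 -5.0800e+00] F [-0.5 -0.3 -0.6] gap 57.7 q [ -4.  20. -34.  91.  12.  73. -45.]
```

View pics/t3.png

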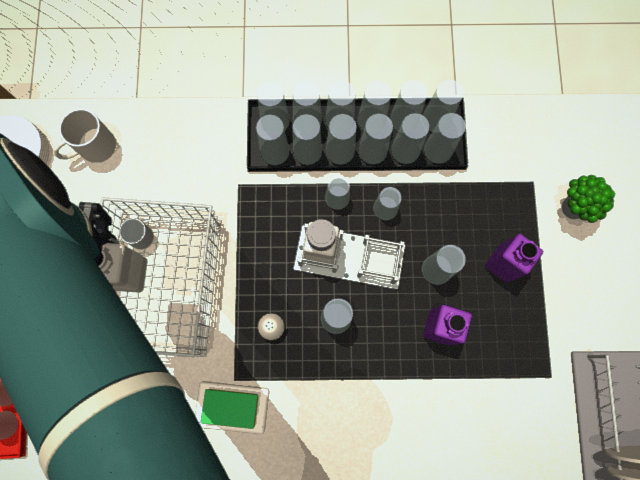

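carry_out --pt "0 0 0.05" --pt "0 0 0.1" --pt "0 0 0.15" --pt "0 0 0.185" --pt "0 0 0.205" --pt "0 0 0.212" --pt "0 0 0.214" --yaw '[0,0,0,0,0,0,0]' --fingers '[50,50,50,50,50,50,50]'

```text
clock: 5.85
eef_pos: [528.5, 272.0, 95.0]
tcp_rot: [-180.0, -0.0, -5.0]
force: [-0.3, -0.5, 0.4]
finger_gap: 57.1
```

carry_out --pt "0 0 0" --pt "0 0 0" --pt "0 0 0" --pt "0 0 0" --pt "0 0 -0.03" --pt "0 0 -0.07" --yaw '[0,0,0,0,0,0]' --fingers '[75,100,100,100,100,100]'

```text
clock: 6.6
eef_pos: [527.4, 271.9, 164.5]
tcp_rot: [180.0, 0.1, -5.0]
force: [1.0, 0.3, 0.2]
finger_gap: 85.2
```

carry_out --pt "0 0 -0.05" --pt "0 0 -0.1" --pt "0 0 -0.13" --pt "0 0 -0.13" --yaw '[0,0,0,0]' --fingers '[100,100,100,100]'

```text
clock: 7.1
eef_pos: [528.6, 272.6, 296.6]
tcp_rot: [-179.9, -0.2, -5.0]
force: [-0.7, -0.1, -0.9]
finger_gap: 85.4
```

```bash
python3 -c "
from h import *;from plant import *;import cv2
f=grab_frame('wrist');cv2.imwrite('pics/w4.png',f['image'])
to(605.3,-42.6,240,-42)"
```

```text
t 7.15 shift [0.1043 0.3069 0.0548] yaw 0.6456 at [528.1 272.2 294.9] [-1.7997e+02 -7.0000e-02 -5.0100e+00] F [-0.4 -0.9 -0.3] gap 85.3 q [ -4.  21. -35.  92.  12.  71. -45.]
```

View pics/w4.png

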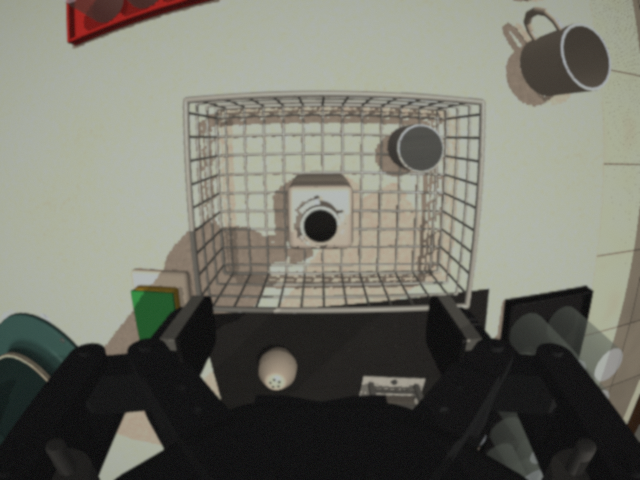

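Empty stands upright in the basket (mouth at px 320,225), released. Now to above the cap.

carry_out --pt "0.018 0.05 0.01" --pt "0.036 0.105 0.02" --pt "0.055 0.16 0.03" --pt "0.072 0.213 0.04" --pt "0.09 0.265 0.05" --pt "0.104 0.307 0.055" --pt "0.104 0.307 0.055" --pt "0.104 0.307 0.055" --yaw '[0.1,0.22,0.35,0.46,0.58,0.646,0.646,0.646]' --fingers '[100,100,100,100,100,100,100,100]'

```text
clock: 8.15
eef_pos: [604.3, -42.2, 238.3]
tcp_rot: [180.0, 0.1, -42.0]
force: [-0.2, 0.4, 0.6]
finger_gap: 85.3
```

carry_out --pt "0 0 0" --pt "0 0 0" --pt "0 0 0" --pt "0 0 0" --yaw '[0,0,0,0]' --fingers '[100,100,100,100]'

```text
clock: 8.65
eef_pos: [604.8, -42.7, 239.3]
tcp_rot: [-180.0, 0.0, -42.0]
force: [-0.1, 0.9, -0.7]
finger_gap: 85.4
```

```bash
python3 -c "
from h import *;from plant import *;import cv2
f=grab_frame('wrist');cv2.imwrite('pics/w5.png',f['image']);np.savez('w5.npz',**f)
to(605.3,-42.6,135,-42)"
```

```text
t 8.7 shift [ 0.0003 -0.0005  0.1043] yaw -0.0002 at [604.8 -42.8 239.3] [-180.     -0.    -42.01] F [ 0.1  0.5 -0.5] gap 85.3 q [ 17.  23. -20.  94.   9.  64. -48.]
```

View pics/w5.png

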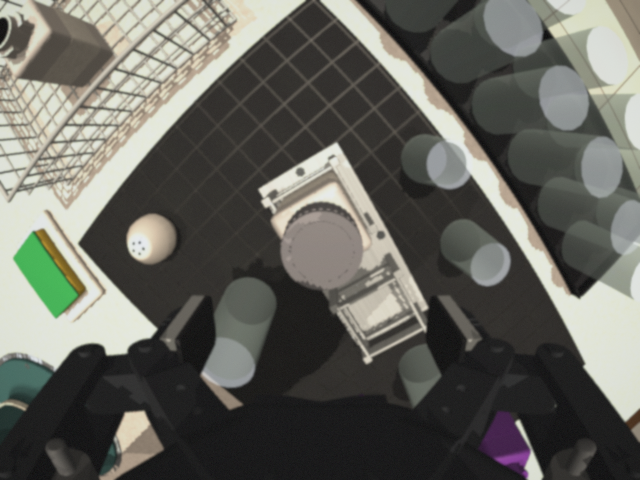

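```bash
python3 -c "
from h import *
print(wz('w5',(321,249),167))"
```

```text
[606.77889795 -41.50957737 167.        ]
```

carry_out --pt "0.0 0 0.04" --pt "0.0 0 0.075" --pt "0.0 0 0.095" --pt "0.0 0 0.104" --pt "0.0 0 0.104" --pt "0.0 0 0.104" --yaw '[0,0,0,0,0,0]' --fingers '[100,100,100,100,100,100]'

```text
clock: 9.45
eef_pos: [605.4, -42.9, 136.4]
tcp_rot: [-179.9, -0.1, -42.0]
force: [-0.6, 0.8, 0.3]
finger_gap: 85.7
```

```bash
python3 -c "
from h import *
to(605.3,-42.6,135,-42)"
```

```text
t 9.45 shift [-0.0002 -0.0001  0.0014] yaw -0.0004 at [605.4 -42.9 136.4] [-1.7995e+02 -7.0000e-02 -4.2020e+01] F [-0.6  0.8  0.3] gap 85.7 q [ 16.  29. -19.  99.  11.  53. -50.]
```

carry_out --pt "0 0 0.001" --pt "0 0 0.001" --pt "0 0 0.001" --pt "0 0 0.001" --pt "0 0 0.001" --pt "0 0 0.001" --yaw '[0,0,0,0,0,0]' --fingers '[40,40,40,40,40,40]' --grip_force 80

```text
clock: 10.2
eef_pos: [604.9, -42.9, 134.4]
tcp_rot: [-180.0, -0.0, -42.0]
force: [1.4, -0.7, 4.5]
finger_gap: 49.7
```

```bash
python3 -c "
from h import *;from plant import *;import cv2
f=grab_frame('scene');cv2.imwrite('pics/s6.png',cv2.resize(f['image'][120:330,200:440],None,fx=3,fy=2.8))
to(605.3,-42.6,135,-42);print(get_state()['torque'])"
```

```text
t 10.25 shift [ 0.     -0.0005 -0.0006] yaw -0.0004 at [605.  -43.  134.4] [-1.7999e+02 -2.0000e-02 -4.2020e+01] F [ 1.6 -0.9  4.2] gap 49.8 q [ 16.  29. -19. 100.  12.  53. -50.]
[-0.2803065  -0.27707224  0.01379995]
```

View pics/s6.png

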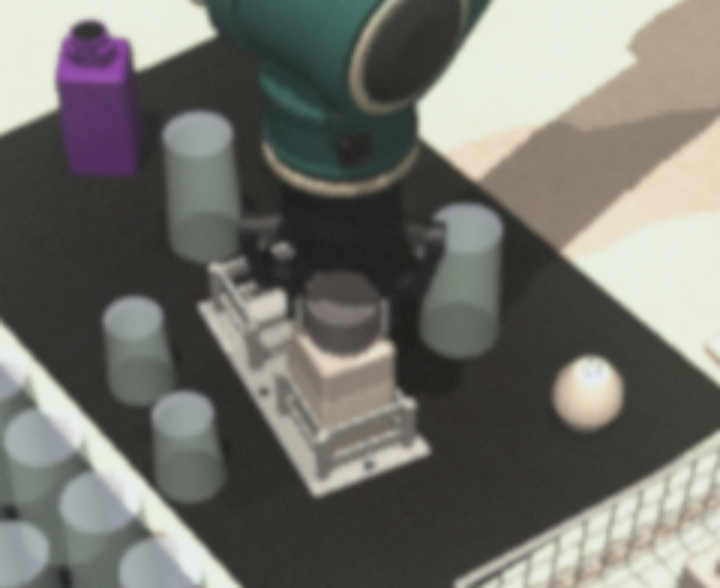

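carry_out --pt "0 0 0.002" --pt "0 0 0.004" --pt "0 0 0.005" --pt "0 0 0.005" --yaw '[0,0,0,0]' --fingers '[40,40,40,40]'

```text
clock: 10.75
eef_pos: [605.0, -42.9, 129.6]
tcp_rot: [-180.0, -0.0, -42.0]
force: [-0.9, -0.8, 9.7]
finger_gap: 50.0
```

```bash
python3 -c "
from h import *
to(605.3,-42.6,128,-42)"
```

```text
t 10.75 shift [ 0.     -0.0004  0.0016] yaw -0.0004 at [605.  -42.9 129.6] [-1.7998e+02 -2.0000e-02 -4.2020e+01] F [-0.9 -0.8  9.7] gap 50.0 q [ 16.  30. -19. 100.  12.  53. -50.]
```

carry_out --pt "0 0 0.001" --pt "0 0 0.0017" --pt "0 0 0.0017" --pt "0 0 0.0017" --yaw '[0,0,0,0]' --fingers '[40,40,40,40]'

```text
clock: 11.25
eef_pos: [605.0, -42.9, 128.1]
tcp_rot: [-180.0, -0.0, -42.0]
force: [-1.9, -1.9, 11.2]
finger_gap: 49.6
```

```bash
python3 -c "
from h import *
to(605.3,-42.6,128,-42)"
```

```text
t 11.25 shift [-0.     -0.0004  0.0001] yaw -0.0004 at [605.  -42.9 128.1] [-1.7998e+02 -4.0000e-02 -4.2020e+01] F [-1.9 -1.9 11.2] gap 49.6 q [ 15.  30. -19. 100.  12.  52. -50.]
```

carry_out --pt "0 0 0.0003" --pt "0 0 0.0003" --pt "0 0 0.0003" --pt "0 0 0.0003" --yaw '[-0.06,-0.15,-0.25,-0.3]' --fingers '[40,40,40,40]'

```text
clock: 11.75
eef_pos: [605.4, -42.7, 128.0]
tcp_rot: [-180.0, -0.1, -24.7]
force: [0.1, 0.3, 12.6]
finger_gap: 49.5
```

```bash
python3 -c "
from h import *
from plant import *
to(605.3,-42.6,128,18);print(get_state()['torque'])"
```

```text
t 11.75 shift [-0.0001 -0.0001 -0.    ] yaw -0.7452 at [605.4 -42.7 128. ] [-1.7996e+02 -7.0000e-02 -2.4690e+01] F [ 0.1  0.3 12.6] gap 49.5 q [ 18.  30. -23. 100.  14.  53. -35.]
[-0.03952882 -0.04359469 -0.05689794]
```

carry_out --pt "0 0 0" --pt "0 0 0" --pt "0 0 0" --pt "0 0 0" --pt "0 0 0" --pt "0 0 0" --pt "0 0 0" --pt "0 0 0" --yaw '[-0.08,-0.2,-0.35,-0.5,-0.63,-0.73,-0.76,-0.76]' --fingers '[40,40,40,40,40,40,40,40]'

```text
clock: 12.75
eef_pos: [605.4, -42.6, 127.9]
tcp_rot: [180.0, -0.1, 18.7]
force: [1.2, 0.1, 12.1]
finger_gap: 50.2
```

```bash
python3 -c "
from h import *
from plant import *
import cv2
f=grab_frame('scene');cv2.imwrite('pics/s7.png',cv2.resize(f['image'][120:330,200:440],None,fx=3,fy=2.8))
to(605.3,-42.6,128,18);print(get_state()['torque'])"
```

```text
t 12.8 shift [-0.0001 -0.0001 -0.    ] yaw 0.0127 at [605.4 -42.6 128. ] [ 1.7999e+02 -8.0000e-02  1.8730e+01] F [ 0.4  0.1 11.6] gap 49.9 q [ 25.  32. -33.  99.  21.  54.   3.]
[-0.00821937 -0.07637555  0.03085391]
```

View pics/s7.png

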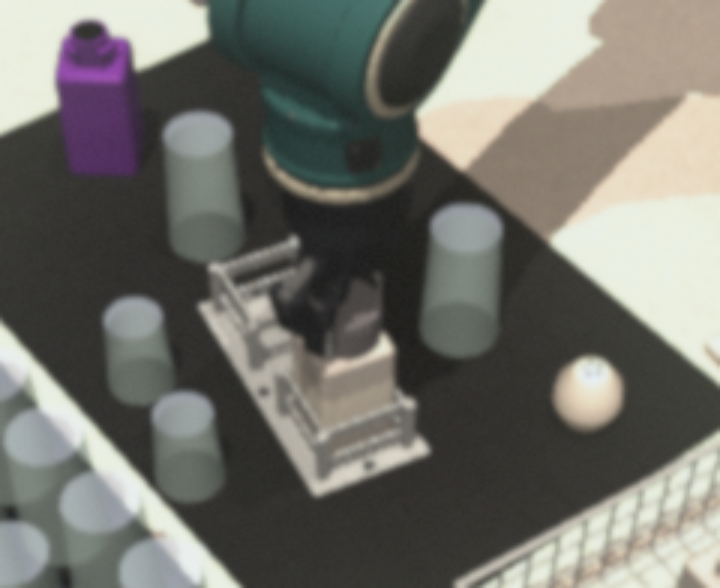

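carry_out --pt "0 0 -0.003" --pt "0 0 -0.006" --pt "0 0 -0.009" --pt "0 0 -0.012" --pt "0 0 -0.014" --pt "0 0 -0.014" --yaw '[0,0,0,0,0,0]' --fingers '[40,40,40,40,40,40]'

```text
clock: 13.55
eef_pos: [604.6, -42.9, 141.1]
tcp_rot: [-180.0, 0.0, 18.7]
force: [-1.2, 1.0, 0.5]
finger_gap: 49.8
```

carry_out --pt "0 0 -0.01" --pt "0 0 -0.025" --pt "0 0 -0.04" --pt "0 0 -0.055" --pt "0 0 -0.07" --pt "0 0 -0.08" --pt "0 0 -0.083" --pt "0 0 -0.083" --yaw '[0,0,0,0,0,0,0,0]' --fingers '[40,40,40,40,40,40,40,40]'

```text
clock: 14.55
eef_pos: [604.7, -42.9, 224.1]
tcp_rot: [-180.0, 0.0, 18.7]
force: [-0.1, -0.5, -1.8]
finger_gap: 49.7
```

carry_out --pt "0 0 0" --pt "0 0 0" --pt "0 0 0" --pt "0 0 0" --yaw '[0,0,0,0]' --fingers '[40,40,40,40]'

```text
clock: 15.05
eef_pos: [604.7, -42.8, 224.2]
tcp_rot: [-180.0, 0.0, 18.7]
force: [-0.4, 0.5, 0.0]
finger_gap: 49.8
```

```bash
python3 -c "
from h import *
from plant import *
import cv2
f=grab_frame('scene');cv2.imwrite('pics/s8.png',f['image'])
cv2.imwrite('pics/s8c.png',cv2.resize(f['image'][120:330,200:440],None,fx=3,fy=2.8))
f=grab_frame('wrist');cv2.imwrite('pics/w8.png',f['image'])
to(605.3,-42.6,224,18.7);print(get_state()['qd'].round(2))"
```

```text
t 15.15 shift [ 0.0006 -0.0001  0.0003] yaw 0.0003 at [604.8 -42.8 224.3] [-179.99    0.     18.72] F [ 0.8  0.6 -0.8] gap 49.6 q [ 28.  26. -35.  95.  16.  64.   7.]
[ 0.02  0.03 -0.11  0.    0.01  0.01 -0.08]
```

View pics/s8c.png

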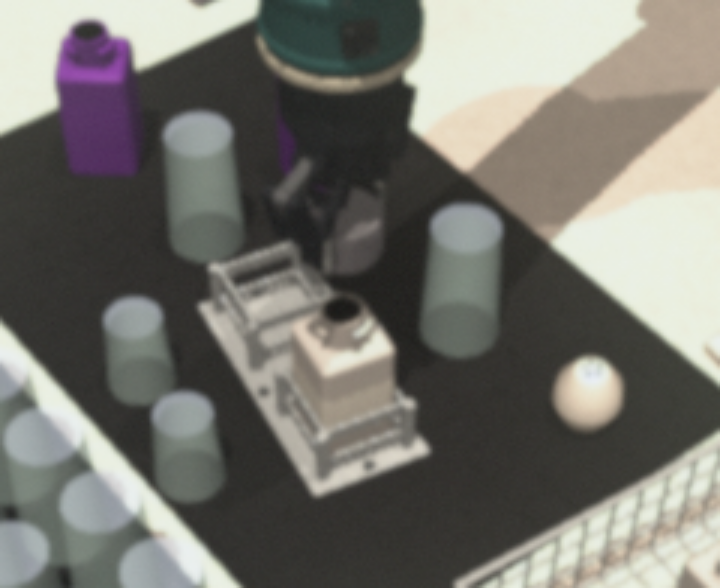

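View pics/s8.png

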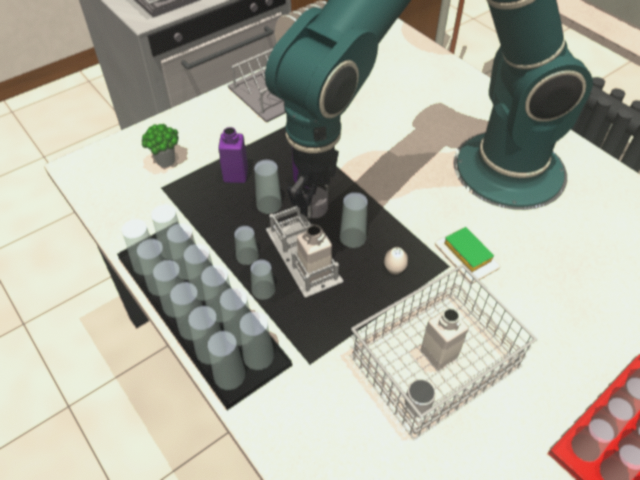

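View pics/w8.png

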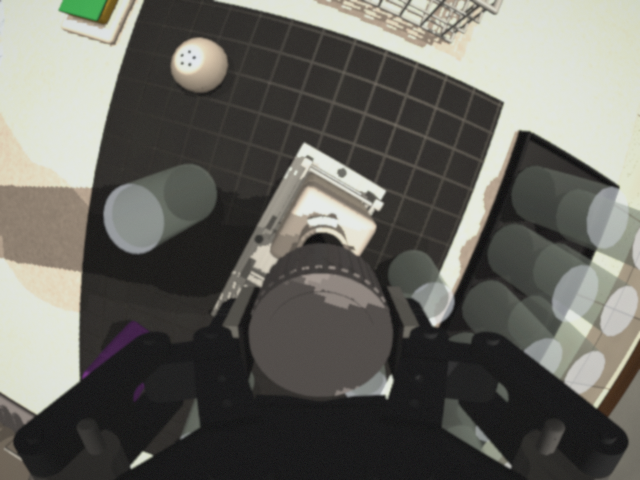

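The cap is held level above the open bottle (mouth at px 343,310 in the crop). The full bottle is seated in its bay, the empty stands in the basket, and the glasses and shaker look unmoved.

```bash
python3 -c "
from plant import *
print(close_job())"
```

```text
the job is handed in; nothing more can be done
None
```

The job is handed in after about 15 s of robot time. No verdict is reported, so success rests on my own checks below.

- **Empty bottle:** I lifted it out of the rack by its body, set it upright in the middle of the wire basket and let it go. The wrist and scene pictures show it standing there.
- **Cap press:** Measured TCP travel was 6.3 mm, and the force rose from 4.2 N to 11.2 N. That fits the spring's 1.2 N per mm and shows no slip in the grip.
- **Cap twist:** I turned it 60.7° anticlockwise while holding it down. The twisting moment was under 0.1 N m at both readings, so it was turning freely. Once lifted, the vertical force fell to about 0.5 N, so the bottle did not come up with it.
- **Final state:** The cap is held level (tilt under 0.1°) with a 49.6 mm finger gap and joint speeds near zero. I computed its rim at about 70 mm above the mouth from the arm's travel. The full bottle stands in its bay, and the glasses and shaker look unmoved in the pictures.
- **Disagreement:** The cameras differed on the cap's position. The top camera and the rack geometry agreed to about 1 mm. The scene camera was about 7 mm off in y, and the wrist views were about 2 mm off. I used the top-camera value, and the free turning and straight lift bore it out.

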